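# Bed a dowel in the drilling V-block

### The arm

A 6-joint arm with a two-finger parallel gripper is mounted at the origin on the work surface. World frame = base frame: x ahead of the robot, y to its left, z up, the work surface at z = 0. Lengths are in m, angles in rad, forces in N, time in s.
With the tool pointing down it reaches from about 0.35 to 0.85 m from the base axis. Payload 8.1 kg.
Tool frame: the origin (TCP) lies at the centre of the arm's flange, where the gripper is bolted on; the fingertips stand 186 mm ahead of it and the grasp point (between the pads) lies 167 mm ahead of it; z points along the fingers, y is the direction in which the jaws open and shut (so a half turn about z gives the same grasp; the last joint's range is limited). The gripper opens to 93 mm and grips with 3 to 60 N. Pads are 15 mm wide; open, the fingers measure 128 mm over their backs; the gripper's body (75 mm by 188 mm) begins 65 mm behind the grasp point.
Start: joints at [-1.224, 0.13, 1.488, -0, 1.523, -0.085], TCP at [0.251, -0.545, 0.405] pointing down, gripper open.
Joint ranges: [-2.96, 2.96], [-0.89, 2.26], [0.02, 2.5], [-1.34, 4.48], [0, 2.73], [-2.66, 2.66]. Speed limits (rad/s): [2.39, 2.39, 2.79, 3.14, 3.14, 3.14].

### API

Orientations are given as a rotation vector (axis times angle).
In Python, from plant import robot, viewer, order gives the robot as it stands.
- The arm moves only by the tool apply_moves, never from a script. Its argument "deltas" is a list of rows, each a list of 3 entries, a list of its own where there are three numbers: the finger opening in mm, from 0 to 93, then the shift along the tool's x, y, z in mm, then the turn about the tool's z in rad. In form: [[grip, [dx, dy, dz], yaw], ...]. A call has 1 to 5 rows; each row shifts and turns the commanded pose from where the row before left it, along the tool's axes as they then stand; what a row does not reach is not made up. A row lasts 1/8 s, in which the tool goes at most 62.5 mm and 10.7 degrees, less where a joint would pass 70% of its speed; a pose out of reach is approached as far as the arm can. A call is refused whole if a number of a shift passes 62.5 or a number of a turn 0.188, either way. A call with a gripper value outside its range is refused whole. The fingers move at their own pace and stop on an object; "grip_force" is the grip in N (left out, the last holds). Time passes only in rows, so rows that do not move let the fingers close. It gives the time, the measured TCP pose, the force and the opening at its end, in the units of the state.
- robot.read_state(): the state, without advancing time (a new reading comes with each control period).
- viewer.read_camera(name): name is "side" or "top"; returns the picture (480x640x3 uint8, blue, green, red); there is no depth.
- viewer.get_calibration(name): a dict with "fx", "fy", "cx", "cy" (pixels), "R" (3x3) and "t" (3): a world point X has camera coordinates R X + t. Camera axes: x right, y down, z forward; pixel columns grow to the right and rows downward; lengths in m; the calibration is good to about 2 mm. A picture is of the moment at which its call begins. get_calibration takes no time and is no camera call.
- order.close_job(): hands the job in, once; it reports no verdict.
The state is a dict: "t": time; "q": joint angles; "dq": joint speeds; "joint_torque": joint torques, N m; "tool_pos": TCP position; "orientation": TCP orientation; "force": force on the tool from outside, world axes, zero at the start; "wrist_torque": the same for the moment, N m; "opening": finger opening in m.
Only numpy, scipy, OpenCV 4.12 (cv2) and the standard library are available. Lean on these libraries where they do the work, as an engineer would, in place of code of your own. Each camera call takes 0.05 s, during which the arm holds its last target. There are 200 camera calls.

### The job

Take the wooden dowel from its rest and lay it in the V-block, chamfered end towards the stop screw. Then push it along the groove, under the spring plunger, until it is fully home: bedded on both flanks and firmly up against the rubber tip of the stop screw. How far the screw sticks out was changed last time, so find it by feel and press firmly but gently for a moment, without ramming it; then let go, with the dowel still touching the stop, and leave the other things on the bench as they are.

Things in the scene. Friction and masses are not known exactly. Their poses are not given: they have to be found in the camera images.
- dowel: Loose plain beech dowel, 32 mm diameter, 170 mm long, about 100 g. Origin on its axis at mid-length; x runs along it to the chamfered end (last 10 mm taper from 32 to 20 mm diameter); it may be rolled about x by any angle. It starts lying in the rest, its axis 40 mm above the bench; its middle 90 mm is free for fingers on both sides.
- dowel_nose (a point): Centre of the dowel's chamfered end face (85 mm along x from the dowel's origin).
- dowel_tail (a point): Centre of the dowel's flat end face (-85 mm along x from the dowel's origin): the face to push on.
- rest: Fixed low wooden rest, 150 x 40 mm, two small V-notched cheeks 12 mm thick at 55 mm either side of its centre, up to 34 mm high. Origin at the centre of its underside, on the bench; x along the dowel lying in it.
- jig: Fixed V-block jig: dark wooden base plate 250 x 70 x 12 mm with two aluminium V-saddles in line, 60 mm high. Origin on the bench below the groove; x along the groove towards the stop screw, y left looking that way, z up. Plate from x = -110 to 140 mm. Rear saddle x = -72 to -50 mm, front saddle x = 20 to 62 mm, both 63 mm wide; between them fingers have room down to the plate.
- groove_axis (a point): Point on the axis of a dowel seated in the groove, at x = 0, y = 0, z = 62 mm of the jig; axes parallel to the jig's. The flanks slope 45 degrees and end 2 mm below this axis, 20 mm to either side.
- plunger_mount (a point): Where the plunger's pin passes the dark steel arm: x = 56, y = 0, z = 111 mm of the jig. The arm is 16 mm wide, at 106 to 116 mm height, carried by a steel post 18 x 16 mm at x = 56, y = -43 mm.
- flank_left: Left-hand flank (the +y side) of both V-saddles, part of the jig; its origin and axes are the jig's.
- flank_right: Right-hand flank (the -y side) of both V-saddles, part of the jig; its origin and axes are the jig's.
- plunger (a joint): Lift (m) of the vertical spring plunger over the groove at x = 56 mm of the jig: steel pin with an 18 mm ball end, black button on top (133 mm high). 0 = free, ball bottom 74 mm above the bench; about 0.004 with the dowel (top 78 mm) under it; at most 0.010. Presses down 2 N free, 3 N on the dowel. Lay the dowel with its nose behind x = 42 mm; pushing under takes 4 to 8 N.
- stop: Fixed end stop: upright wooden bracket 44 mm wide, 82 mm high, 14 mm thick, carrying a locked 10 mm steel stop screw with an 18 mm rubber pad as its tip, on the groove axis. Origin on the bench under the bracket's face towards the dowel; axes parallel to the jig's. The pad gives 1 mm at 4 N, 2 mm at most. It should feel over 4 N (12 to 18 N of push in all, with the plunger's drag), never over 25 N.
- stop_face (a point): Point of the bracket's face where the screw comes out, on the groove axis, 106 to 110 mm along x of the jig. The pad's flat tip stands 16 to 36 mm out of this face towards the dowel, set anew each time and NOT measured: it must be found by feel. Home means the dowel's nose is in contact with that tip.
- offcut: Loose wooden offcut 60 x 50 x 40 mm, bystander. Origin at the centre of its underside.
- glue: Loose white glue bottle 52 mm across, 130 mm tall, bystander. Origin at the centre of its underside.
- drill: Loose cordless drill standing on its battery, about 190 mm tall, 240 mm long with its bit, bystander. Origin at the centre of its underside.

How it is judged:
On the way:
1. the dowel is pressed home: both flanks carry it and the stop feels more than 4 N for 0.3 s (x of dowel_nose in the frame of jig between 0.068 and 0.0975 m and y of dowel_nose in the frame of jig between -0.002 and 0.002 m and z of dowel_nose in the frame of jig between 0.06 and 0.064 m and angle between the x axis of dowel and the x axis of jig, either way round below 0.03 rad and contact force between dowel and flank_left above 0.1 N and contact force between dowel and flank_right above 0.1 N and contact force between dowel and stop above 4 N), for 0.3 s.
At the end, for the whole second after the job is handed in: The dowel lies in the V-block under the plunger, both flanks carrying it (over 0.1 N each) and its nose still in contact with the stop screw's pad (over 0.1 N), nose within 2 mm of the groove axis, its axis within 0.03 rad of the groove, at rest and released (x of dowel_nose in the frame of jig between 0.068 and 0.0975 m and y of dowel_nose in the frame of jig between -0.002 and 0.002 m and z of dowel_nose in the frame of jig between 0.06 and 0.064 m and angle between the x axis of dowel and the x axis of jig, either way round below 0.03 rad and contact force between dowel and flank_left above 0.1 N and contact force between dowel and flank_right above 0.1 N and contact force between dowel and stop above 0.1 N and linear speed of dowel below 0.01 m/s and contact force between the fingers and dowel below 0.05 N); the robot touches nothing.
It fails at once if the stop is rammed with over 25 N (contact force between dowel and stop above 25 N).
It fails at once if the dowel is pushed into the flanks with over 40 N (contact force between dowel and flank_left above 40 N or contact force between dowel and flank_right above 40 N).
It fails at once if the robot leans on the stop (contact force between the arm and stop above 10 N).
It fails at once if the offcut, the glue bottle or the drill is disturbed (moved over 15 mm) (distance of any of offcut, glue, drill from where it was at the start of the episode above 0.015 m).
It also fails if it takes over 72 s, if anything falls off the work surface, if the arm or the gripper's body presses on something with over 40 N, if the wrist force passes 120 N, or if a joint passes its speed limit or range.

## Working session

There is one attempt and no reset: what is moved stays moved. The work goes in short steps, Python scripts to look and compute and a tool call to move; the robot and the scene stay as the last step left them, time stands still between calls to the robot, and variables do not carry over. Pictures are saved under pics/ and viewed, about 8 in all and at most 12, crops included, and the job is handed in when it is done.

Besides the shell and the picture viewer there is one more tool, called after "Emit:" as a command line: name --argument value ..., lists and objects as JSON in quotes. apply_moves: Moves the arm, as the interface text tells. Its arguments: {"type":"object","properties":{"deltas":{"type":"array"},"grip_force":{"type":"number"}},"required":["deltas"]}

```bash
ls; mkdir -p pics
python3 - <<'E'
from plant import robot, viewer, order
import cv2
print(robot.read_state())
for n in("top","side"):
    cv2.imwrite(f"pics/{n}0.png",viewer.read_camera(n)); print(n,viewer.get_calibration(n))
E
```

```text
pics
{'t': 0.0, 'q': array([-1.22442603e+00,  1.31174971e-01,  1.48929026e+00,  1.55259312e-05,
        1.52301054e+00, -8.54359410e-02]), 'dq': array([-0.00025786, -0.00089766, -0.00057592,  0.00128894,  0.00104823,
        0.00022719]), 'joint_torque': array([ 1.05697272e-03, -5.59848368e+01, -4.91760635e+01,  7.68473209e-02,
        3.51317727e-02, -1.49191656e-04]), 'tool_pos': array([ 0.25103098, -0.54470469,  0.40367286]), 'orientation': array([-3.06682980e+00, -6.72620757e-01,  3.60459380e-04]), 'force': array([-0.43089935,  0.05055181, -0.88701285]), 'wrist_torque': array([-0.02599539,  0.00642467,  0.01674956]), 'opening': 0.09307606937125469}
top {'fx': 452.86357519274156, 'fy': 452.86357519274156, 'cx': 322.5414010902218, 'cy': 243.0181660071143, 'R': array([[ 0.02708628, -0.99962149, -0.00481764],
       [-0.99216153, -0.02629537, -0.12216402],
       [ 0.12199109,  0.00808884, -0.99249823]]), 't': array([-0.06710879,  0.53375101,  1.15247798])}
side {'fx': 601.2083732892828, 'fy': 601.2083732892828, 'cx': 316.4399114615803, 'cy': 235.56024353957056, 'R': array([[-0.92218518, -0.3866744 ,  0.00757616],
       [-0.28428203,  0.66444629, -0.69115473],
       [ 0.26221789, -0.63952641, -0.72266711]]), 't': array([0.47194197, 0.2481279 , 1.12459794])}
```

View pics/top0.png

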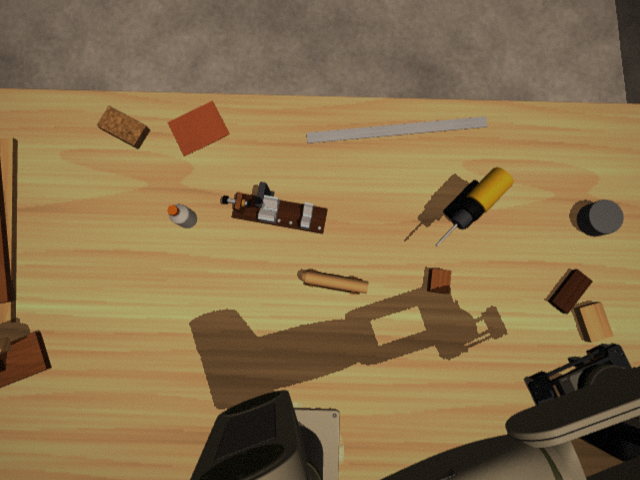

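View pics/side0.png

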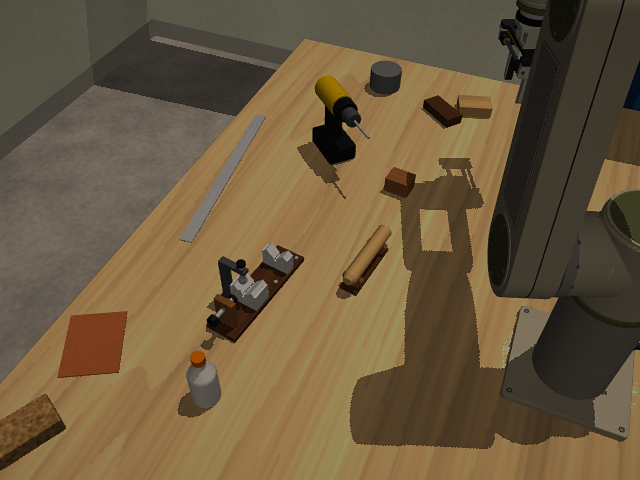

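The top view shows the jig at about (280,213), with the stop at its left end (230,200), and the dowel in its rest at about (335,283). The glue is at (180,214) and the drill at (475,200). I'll zoom in next.

Run:
```python
import cv2
a=cv2.imread("pics/top0.png")[175:300,215:375]; cv2.imwrite("pics/topz.png",cv2.resize(a,None,fx=4.8,fy=4.8,interpolation=cv2.INTER_CUBIC))
a=cv2.imread("pics/side0.png")[215:350,195:400]; cv2.imwrite("pics/sidez.png",cv2.resize(a,None,fx=3.9,fy=3.9,interpolation=cv2.INTER_CUBIC))
```

```text
(no output)
```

View pics/topz.png

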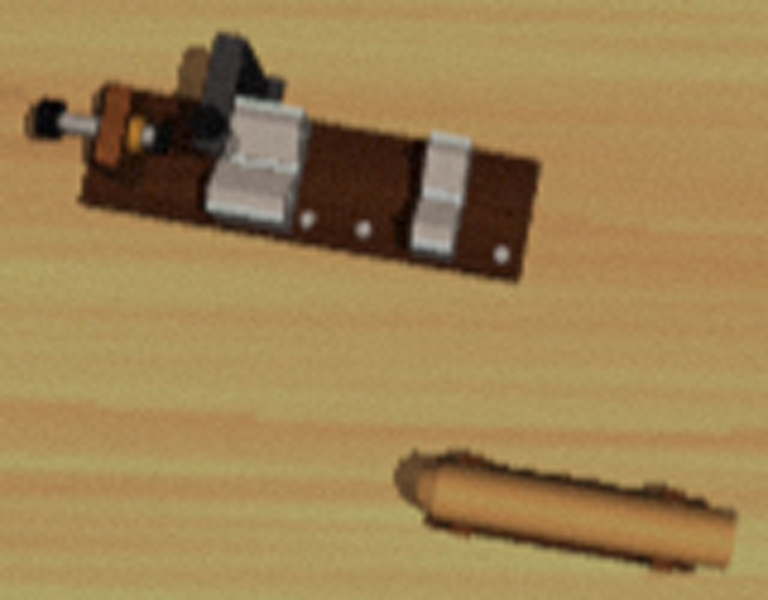

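View pics/sidez.png

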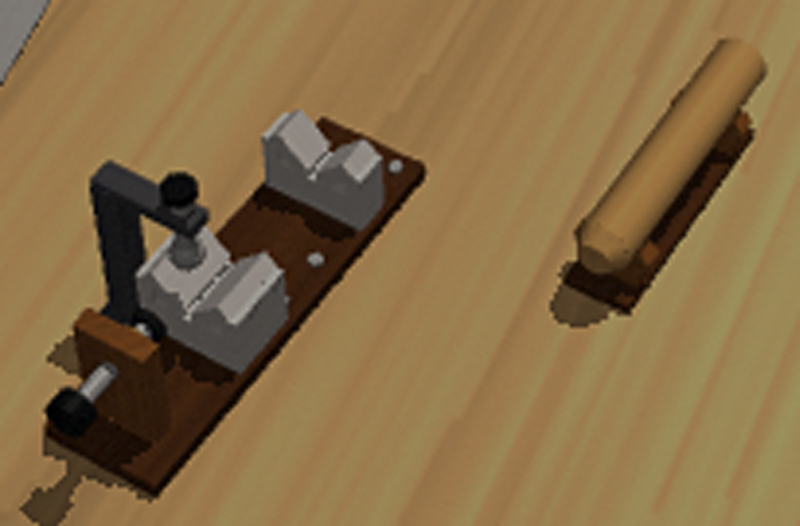

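```bash
cat > h.py <<'E'
import numpy as np, cv2
from plant import robot, viewer, order
CAL={n:viewer.get_calibration(n) for n in("top","side")}
def ray(n,p,z):
    c=CAL[n]; d=c["R"].T@[(p[0]-c["cx"])/c["fx"],(p[1]-c["cy"])/c["fy"],1]; o=-c["R"].T@c["t"]
    return o+d*(z-o[2])/d[2]
def px(n,X):
    c=CAL[n]; v=c["R"]@np.array(X)+c["t"]; return np.array([c["fx"]*v[0]/v[2]+c["cx"],c["fy"]*v[1]/v[2]+c["cy"]])
def rigid(J,W):
    J=np.array(J);W=np.array(W);a=J-J.mean(0);b=W-W.mean(0)
    th=np.arctan2((a[:,0]*b[:,1]-a[:,1]*b[:,0]).sum(),(a*b).sum())
    R=np.array([[np.cos(th),-np.sin(th)],[np.sin(th),np.cos(th)]]); t=W.mean(0)-R@J.mean(0)
    return th,t,W-(J@R.T+t)
T=lambda p:(p[0]/4.8+215,p[1]/4.8+175)
S=lambda p:(p[0]/3.9+195,p[1]/3.9+215)
E
python3 - <<'E'
from h import *
np.set_printoptions(precision=4,suppress=True)
J=[(-.11,-.035,.012),(-.11,.035,.012),(.14,.035,.012),(.14,-.035,.012),(.056,0,.133)]
for n,f,P in(("top",T,[(540,160),(520,280),(80,202),(108,84),(207,123)]),("side",S,[(323,118),(425,163),(155,485),(45,425),(178,183)])):
    W=[ray(n,f(p),j[2])[:2] for p,j in zip(P,J)]
    th,t,r=rigid([j[:2] for j in J],W); print(n,th,t,"\n",r*1000)
for p in [(738,510),(728,570),(437,460),(430,520),(395,480),(418,480)]: print("dowel top",p,ray("top",T(p),.04))
for p in [(603,250),(580,235),(625,262),(725,38),(768,72),(745,55)]: print("side",p,ray("side",S(p),.04))
E
```

```text
top 1.4197162166682034 [0.6144 0.0494] 
 [[-0.2745  1.208 ]
 [ 0.7784  0.0434]
 [ 0.7043  0.0289]
 [-0.7501 -1.729 ]
 [-0.4581  0.4487]]
side 1.4179024491536045 [0.6126 0.0516] 
 [[-1.5912  2.5983]
 [ 1.2811  0.4544]
 [ 0.4034 -1.0659]
 [-1.331  -0.4599]
 [ 1.2376 -1.5269]]
dowel top (738, 510) [ 0.4385 -0.1743  0.04  ]
dowel top (728, 570) [ 0.4064 -0.1695  0.04  ]
dowel top (437, 460) [ 0.461  -0.0122  0.04  ]
dowel top (430, 520) [ 0.4288 -0.0095  0.04  ]
dowel top (395, 480) [0.4497 0.01   0.04  ]
dowel top (418, 480) [ 0.45   -0.0024  0.04  ]
side (603, 250) [ 0.4432 -0.0095  0.04  ]
side (580, 235) [ 0.4578 -0.0142  0.04  ]
side (625, 262) [ 0.4299 -0.0064  0.04  ]
side (725, 38) [ 0.4342 -0.1819  0.04  ]
side (768, 72) [ 0.4037 -0.166   0.04  ]
side (745, 55) [ 0.4196 -0.1736  0.04  ]
```

```bash
cat >> h.py <<'E'
from scipy.spatial.transform import Rotation as Ro
JT,JO=1.419,np.array([.6135,.0505])
def jig(x,y=0): c,s=np.cos(JT),np.sin(JT); return JO+[c*x-s*y,s*x+c*y]
def st():
    s=robot.read_state(); R=Ro.from_rotvec(s["orientation"]).as_matrix()
    print("t %.2f pos %s th %.4f tilt %.4f f %s open %.4f"%(s["t"],s["tool_pos"].round(4),np.arctan2(R[1,0],R[0,0]),np.hypot(R[0,2],R[1,2]),s["force"].round(2),s["opening"]))
    return s["tool_pos"],np.arctan2(R[1,0],R[0,0])
def plan(P,th,n,p0=None,t0=None):
    "rows (mm, rad) from current tool pose to TCP P, tool x at angle th"
    p,t=st() if p0 is None else (p0,t0)
    dy=-(th-t)/n; out=[]; d=(np.array(P)-p)/n*1000
    for k in range(n):
        a=t+(th-t)*k/n; X=np.array([np.cos(a),np.sin(a),0]);Y=np.array([np.sin(a),-np.cos(a),0])
        out.append([round(float(v),1) for v in(X@d,Y@d,-d[2])]+[round(float(dy),4)])
    print(out)
E
python3 -c "
from h import *
plan([.4368,-.068,.33],1.431,15)"
```

```text
t 0.10 pos [ 0.2511 -0.5447  0.4038] th 0.4318 tilt 0.0016 f [-0.67  0.48  0.62] open 0.0931
[[24.5, -23.7, 4.9, -0.0666], [26.1, -22.0, 4.9, -0.0666], [27.5, -20.2, 4.9, -0.0666], [28.8, -18.3, 4.9, -0.0666], [29.9, -16.4, 4.9, -0.0666], [30.9, -14.4, 4.9, -0.0666], [31.8, -12.3, 4.9, -0.0666], [32.6, -10.1, 4.9, -0.0666], [33.2, -7.9, 4.9, -0.0666], [33.6, -5.7, 4.9, -0.0666], [33.9, -3.5, 4.9, -0.0666], [34.1, -1.2, 4.9, -0.0666], [34.1, 1.1, 4.9, -0.0666], [33.9, 3.4, 4.9, -0.0666], [33.6, 5.6, 4.9, -0.0666]]
```

Emit:
apply_moves --deltas '[[93, [24.5, -23.7, 4.9], -0.0666], [93, [26.1, -22, 4.9], -0.0666], [93, [27.5, -20.2, 4.9], -0.0666], [93, [28.8, -18.3, 4.9], -0.0666], [93, [29.9, -16.4, 4.9], -0.0666]]' --grip_force 15

```text
t: 0.72
tool_pos: [0.3133, -0.3848, 0.3796]
orientation: [-2.913, -1.175, 0.0]
force: [-0.1, -0.6, 0.3]
opening: 0.0929
```

Emit:
apply_moves --deltas '[[93, [30.9, -14.4, 4.9], -0.0666], [93, [31.8, -12.3, 4.9], -0.0666], [93, [32.6, -10.1, 4.9], -0.0666], [93, [33.2, -7.9, 4.9], -0.0666], [93, [33.6, -5.7, 4.9], -0.0666]]'

```text
t: 1.35
tool_pos: [0.3751, -0.2259, 0.3553]
orientation: [-2.678, -1.642, 0.0]
force: [0.1, -0.8, 0.9]
opening: 0.0931
```

Emit:
apply_moves --deltas '[[93, [33.9, -3.5, 4.9], -0.0666], [93, [34.1, -1.2, 4.9], -0.0666], [93, [34.1, 1.1, 4.9], -0.0666], [93, [33.9, 3.4, 4.9], -0.0666], [93, [33.6, 5.6, 4.9], -0.0666]]'

```text
t: 1.98
tool_pos: [0.4369, -0.0671, 0.3307]
orientation: [-2.369, -2.063, 0.0]
force: [1.2, -0.6, 0.4]
opening: 0.0929
```

```bash
python3 -c "
from h import *
plan([.4368,-.068,.207],1.431,5)
a=viewer.read_camera('top')[205:325,270:430]; cv2.imwrite('pics/t1.png',cv2.resize(a,None,fx=4.8,fy=4.8,interpolation=2))"
```

```text
t 1.98 pos [ 0.4369 -0.0671  0.3307] th 1.4330 tilt 0.0005 f [ 1.18 -0.57  0.41] open 0.0929
[[-0.2, -0.0, 24.7, 0.0004], [-0.2, -0.0, 24.7, 0.0004], [-0.2, -0.0, 24.7, 0.0004], [-0.2, -0.0, 24.7, 0.0004], [-0.2, -0.0, 24.7, 0.0004]]
```

View pics/t1.png

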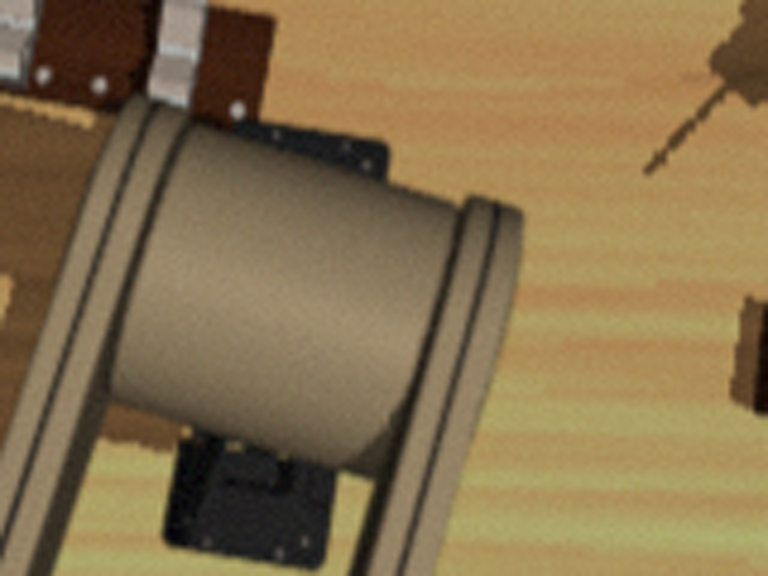

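The wrist hides the dowel from the top camera, but the pose reading matches the plan. I'll descend and close slowly, watching the force.

Emit:
apply_moves --deltas '[[93, [0, 0, 25], 0], [93, [0, 0, 25], 0], [93, [0, 0, 25], 0], [93, [0, 0, 25], 0], [93, [-1, 0, 23.5], 0.002]]'

```text
t: 2.65
tool_pos: [0.4363, -0.0693, 0.2066]
orientation: [-2.373, -2.058, 0.001]
force: [0.9, -0.7, -0.0]
opening: 0.093
```

Emit:
apply_moves --deltas '[[40, [0, 0, 0], 0], [40, [0, 0, 0], 0], [40, [0, 0, 0], 0], [36, [0, 0, 0], 0], [36, [0, 0, 0], 0]]'

```text
t: 3.28
tool_pos: [0.4369, -0.0693, 0.2082]
orientation: [2.373, 2.058, 0.001]
force: [0.9, -0.1, 0.1]
opening: 0.0474
```

```bash
python3 -c "
from h import *
st()
cv2.imwrite('pics/s1.png',cv2.resize(viewer.read_camera('side')[180:330,280:480],None,fx=4,fy=4,interpolation=2))"
```

```text
t 3.27 pos [ 0.4369 -0.0693  0.2082] th 1.4288 tilt 0.0009 f [ 0.85 -0.12  0.05] open 0.0474
```

View pics/s1.png

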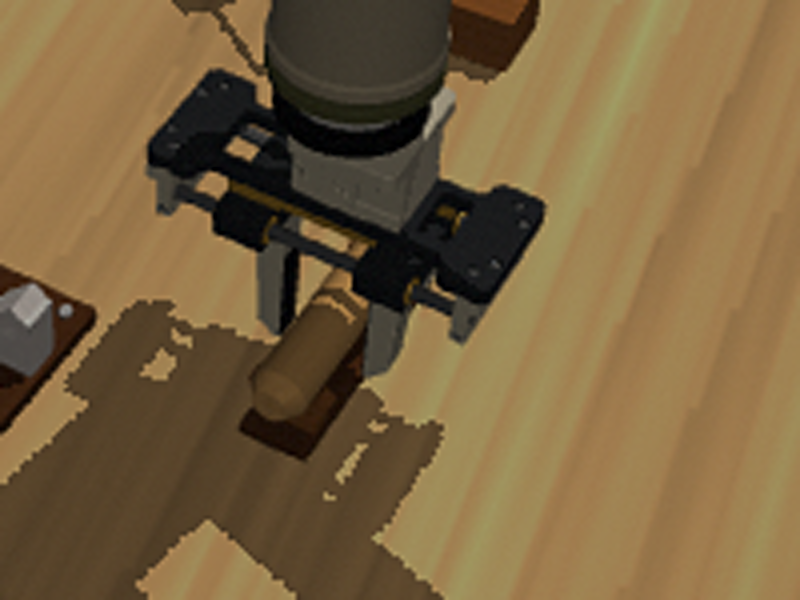

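The fingers straddle the dowel and the nose is free, at about (275,390) in the crop. I'll keep closing.

Emit:
apply_moves --deltas '[[34, [0, 0, 0], 0], [31, [0, 0, 0], 0], [29, [0, 0, 0], 0], [27, [0, 0, 0], 0]]' --grip_force 12

```text
t: 3.82
tool_pos: [0.4367, -0.0693, 0.2077]
orientation: [-2.373, -2.058, 0.0]
force: [-1.6, -0.3, 1.0]
opening: 0.0315
```

```bash
python3 -c "
from h import *
st()"
```

```text
t 3.83 pos [ 0.4367 -0.0693  0.2077] th 1.4288 tilt 0.0003 f [-1.58 -0.29  1.04] open 0.0315
```

Emit:
apply_moves --deltas '[[27, [0, 0, 0], 0], [27, [0, 0, -5], 0], [27, [0, 0, -25], 0], [27, [0, 0, -25], 0], [27, [0, 0, -25], 0]]' --grip_force 25

```text
t: 4.45
tool_pos: [0.4366, -0.0693, 0.2887]
orientation: [2.373, 2.058, 0.0]
force: [0.7, -0.3, -0.5]
opening: 0.0313
```

```bash
python3 -c "
from h import *
plan([*jig(-.033),.288],1.419,8)"
```

```text
t 4.45 pos [ 0.4366 -0.0693  0.2887] th 1.4287 tilt 0.0001 f [ 0.7  -0.28 -0.49] open 0.0313
[[13.8, 19.7, 0.1, 0.0012], [13.8, 19.7, 0.1, 0.0012], [13.9, 19.7, 0.1, 0.0012], [13.9, 19.7, 0.1, 0.0012], [13.9, 19.7, 0.1, 0.0012], [13.9, 19.6, 0.1, 0.0012], [14.0, 19.6, 0.1, 0.0012], [14.0, 19.6, 0.1, 0.0012]]
```

Emit:
apply_moves --deltas '[[27, [10, 20, 0], 0.0012], [27, [13, 20, 0], 0.0012], [27, [13, 20, 0], 0.0012], [27, [13, 20, 0], 0.0012], [27, [14, 20, 0], 0.0012]]'

```text
t: 5.08
tool_pos: [0.5454, -0.021, 0.2879]
orientation: [2.38, 2.051, 0.0]
force: [-0.1, -0.5, -1.1]
opening: 0.0314
```

Emit:
apply_moves --deltas '[[27, [14, 20, 0], 0.0012], [27, [14, 20, 0], 0.0012], [27, [14, 17, 0], 0.0012], [27, [5, 0, 0], 0]]'

```text
t: 5.58
tool_pos: [0.6088, 0.0172, 0.2878]
orientation: [2.383, 2.047, 0.0]
force: [0.4, 0.3, -1.8]
opening: 0.0311
```

```bash
python3 -c "
from h import *
plan([*jig(-.033),.288],1.419,1)
cv2.imwrite('pics/s2.png',cv2.resize(viewer.read_camera('side')[190:340,190:390],None,fx=4,fy=4,interpolation=2))
for n in(('side'),): print([(k,((px(n,[*jig(x),z])-[190,190])*4).round()) for k,x,z in(('nose',.032,.121),('ball',.056,.083))])"
```

```text
t 5.58 pos [0.6088 0.0172 0.2878] th 1.4198 tilt 0.0003 f [ 0.36  0.31 -1.77] open 0.0311
[[0.6, -0.4, -0.2, 0.0008]]
[('nose', array([235., 273.])), ('ball', array([212., 357.]))]
```

View pics/s2.png

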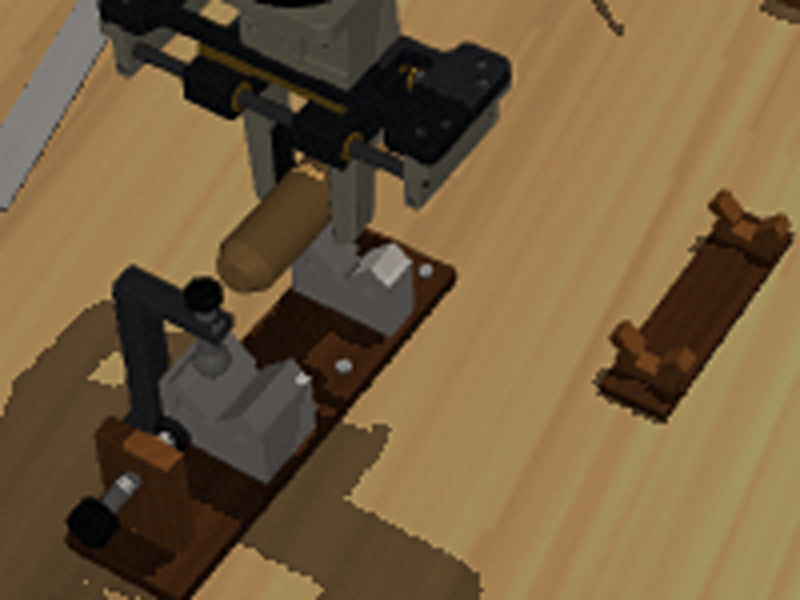

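The nose face centre is at about (238,270) in the crop, against a predicted (235,273), and it is well behind the plunger ball at (212,355). I'll lower it.

Emit:
apply_moves --deltas '[[27, [0, 0, 15], 0], [27, [0, 0, 15], 0], [27, [0, 0, 12], 0], [27, [0, 0, 8], 0], [27, [0, 0, 4], 0]]'

```text
t: 6.25
tool_pos: [0.6079, 0.0165, 0.2329]
orientation: [-2.383, -2.046, 0.001]
force: [0.6, -0.1, -1.0]
opening: 0.0311
```

Emit:
apply_moves --deltas '[[27, [0, 0, 1], 0], [27, [0, 0, 1], 0], [27, [0, 0, 0], 0]]'

```text
t: 6.62
tool_pos: [0.6083, 0.0167, 0.2322]
orientation: [2.383, 2.047, 0.001]
force: [0.3, 0.2, -1.0]
opening: 0.0314
```

Emit:
apply_moves --deltas '[[27, [0, 0, 1], 0], [27, [0, 0, 0], 0]]'

```text
t: 6.88
tool_pos: [0.6081, 0.0167, 0.2308]
orientation: [2.383, 2.047, 0.0]
force: [0.4, -0.2, -1.4]
opening: 0.0312
```

Emit:
apply_moves --deltas '[[27, [0, 0, 1], 0], [27, [0, 0, 0], 0]]'

```text
t: 7.12
tool_pos: [0.6084, 0.0167, 0.2301]
orientation: [2.383, 2.046, 0.001]
force: [1.4, -0.2, -0.3]
opening: 0.0311
```

Emit:
apply_moves --deltas '[[27, [0, 0, 0.5], 0], [27, [0, 0, 0], 0]]'

```text
t: 7.38
tool_pos: [0.6085, 0.0166, 0.2299]
orientation: [2.383, 2.046, 0.002]
force: [1.7, 0.5, 2.6]
opening: 0.0313
```

Contact felt at TCP z = 0.230, as expected. I'll release the dowel, lift off, and look.

Emit:
apply_moves --deltas '[[34, [0, 0, 0], 0], [42, [0, 0, 0], 0], [50, [0, 0, 0], 0], [55, [0, 0, 0], 0], [55, [0, 0, -10], 0]]'

```text
t: 8.0
tool_pos: [0.6075, 0.0167, 0.2385]
orientation: [-2.382, -2.046, 0.003]
force: [-0.4, 0.2, 0.3]
opening: 0.0549
```

Emit:
apply_moves --deltas '[[55, [0, 0, -30], 0], [55, [0, 0, -35], 0], [30, [-40, 0, -30], 0], [0, [-50, 0, 0], 0], [0, [-50, 0, 0], 0]]'

```text
t: 8.62
tool_pos: [0.5869, -0.1229, 0.3361]
orientation: [2.381, 2.047, 0.002]
force: [0.8, 0.2, -0.2]
opening: 0.0297
```

```bash
python3 -c "
from h import *
p,t=st()
c,s=np.cos(JT),np.sin(JT);d=p[:2]-JO;print('jig xy',c*d[0]+s*d[1],-s*d[0]+c*d[1])
a=cv2.resize(viewer.read_camera('side')[200:330,190:330],None,fx=4,fy=4,interpolation=2)
b=viewer.read_camera('top')[175:265,215:395]; b=cv2.resize(b,(800,400),interpolation=2)
cv2.imwrite('pics/s3.png',a);cv2.imwrite('pics/t3.png',b)"
```

```text
t 8.62 pos [ 0.5869 -0.1229  0.3361] th 1.4201 tilt 0.0025 f [ 0.76  0.17 -0.16] open 0.0297
jig xy -0.17539404800262057 4.928273417768164e-05
```

View pics/s3.png

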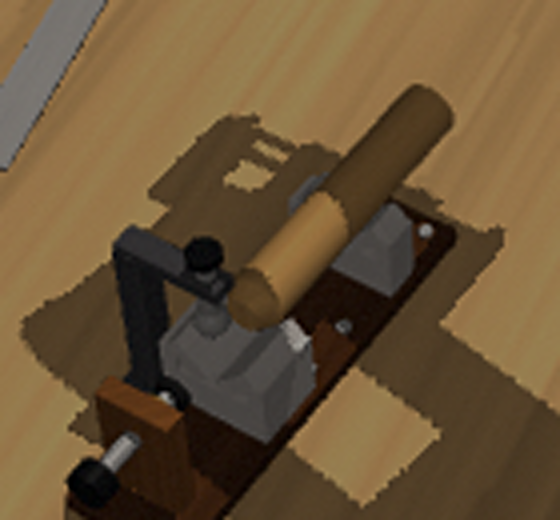

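The dowel lies in both saddles with its nose behind the plunger ball (nose centre at about (255,302), ball at (212,320) in the crop). I'll close the fingers, come down behind the tail, and push.

Emit:
apply_moves --deltas '[[0, [0, 0, 25], 0], [0, [0, 0, 30], 0], [0, [0, 0, 30], 0], [0, [0, 0, 22], 0], [0, [0, 0, 0], 0]]'

```text
t: 9.35
tool_pos: [0.5861, -0.1209, 0.2255]
orientation: [-2.38, -2.045, 0.003]
force: [-0.7, -0.0, -0.2]
opening: 0.0008
```

```bash
cat >> h.py <<'E'
def jf():
    p,t=st(); c,s=np.cos(JT),np.sin(JT);d=p[:2]-JO;f=robot.read_state()["force"]
    print("jig x %.1f y %.1f z %.1f  push %.2f"%((c*d[0]+s*d[1])*1e3,(-s*d[0]+c*d[1])*1e3,p[2]*1e3,-(c*f[0]+s*f[1])))
E
python3 -c "
from h import *
jf(); n=px('side',[*jig(.032),.062]); print((n-[190,200])*4)"
```

```text
t 9.35 pos [ 0.5861 -0.1209  0.2255] th 1.4195 tilt 0.0039 f [-0.68 -0.05 -0.24] open 0.0008
jig x -173.6 y 1.2 z 225.5  push 0.15
[243.78589146 312.21210041]
```

Emit:
apply_moves --deltas '[[0, [8, 1, -3], 0], [0, [6, 0, 0], 0], [0, [4, 0, 0], 0], [0, [2, 0, 0], 0], [0, [2, 0, 0], 0]]'

```text
t: 9.98
tool_pos: [0.5913, -0.1, 0.2303]
orientation: [2.383, 2.047, -0.0]
force: [0.1, 0.2, 0.3]
opening: 0.0004
```

Emit:
apply_moves --deltas '[[0, [2, 0, 0], 0], [0, [2, 0, 0], 0], [0, [2, 0, 0], 0], [0, [2, 0, 0], 0], [0, [2, 0, 0], 0]]'

```text
t: 10.6
tool_pos: [0.5928, -0.0902, 0.2302]
orientation: [-2.383, -2.047, 0.0]
force: [-0.5, -0.4, -0.5]
opening: 0.0003
```

Emit:
apply_moves --deltas '[[0, [2, 0, 0], 0], [0, [2, 0, 0], 0], [0, [2, 0, 0], 0], [0, [2, 0, 0], 0], [0, [2, 0, 0], 0]]'

```text
t: 11.22
tool_pos: [0.5943, -0.0802, 0.2302]
orientation: [2.383, 2.047, -0.0]
force: [-0.6, -0.4, 0.2]
opening: 0.0005
```

```bash
python3 -c "
from h import *
jf()"
```

```text
t 11.22 pos [ 0.5943 -0.0802  0.2302] th 1.4192 tilt 0.0000 f [-0.55 -0.36  0.17] open 0.0005
jig x -132.1 y -0.8 z 230.2  push 0.44
```

Emit:
apply_moves --deltas '[[0, [2, 0, 0], 0], [0, [2, 0, 0], 0], [0, [2, 0, 0], 0]]'

```text
t: 11.6
tool_pos: [0.5952, -0.0743, 0.2302]
orientation: [-2.383, -2.047, -0.0]
force: [-0.8, -1.1, 0.4]
opening: 0.0003
```

Emit:
apply_moves --deltas '[[0, [1, 0, 0], 0], [0, [1, 0, 0], 0], [0, [1, 0, 0], 0]]'

```text
t: 11.98
tool_pos: [0.5957, -0.0714, 0.2302]
orientation: [-2.383, -2.047, 0.0]
force: [-0.1, -1.1, -1.0]
opening: 0.0003
```

Emit:
apply_moves --deltas '[[0, [1, 0, 0], 0], [0, [1, 0, 0], 0], [0, [1, 0, 0], 0]]'

```text
t: 12.35
tool_pos: [0.596, -0.0693, 0.2303]
orientation: [2.383, 2.046, -0.002]
force: [-0.1, -6.9, 0.4]
opening: 0.0006
```

Emit:
apply_moves --deltas '[[0, [1, 0, 0], 0], [0, [1, 0, 0], 0], [0, [1, 0, 0], 0]]'

```text
t: 12.72
tool_pos: [0.5965, -0.0666, 0.2304]
orientation: [2.383, 2.045, -0.002]
force: [-2.7, -7.6, 0.8]
opening: 0.0003
```

The plunger resists with about 7 N when the nose is at about x = 57 mm, as expected. I'll continue with care.

Emit:
apply_moves --deltas '[[0, [1, 0, 0], 0], [0, [1, 0, 0], 0], [0, [1, 0, 0], 0], [0, [1, 0, 0], 0]]'

```text
t: 13.22
tool_pos: [0.5971, -0.0623, 0.2303]
orientation: [2.383, 2.046, -0.002]
force: [-1.5, -5.6, -0.1]
opening: 0.0007
```

Emit:
apply_moves --deltas '[[0, [1, 0, 0], 0], [0, [1, 0, 0], 0], [0, [1, 0, 0], 0]]'

```text
t: 13.6
tool_pos: [0.5976, -0.0592, 0.2303]
orientation: [2.383, 2.046, -0.001]
force: [-1.2, -5.4, 0.7]
opening: 0.0003
```

```bash
python3 -c "
from h import *
jf()"
```

```text
t 13.60 pos [ 0.5976 -0.0592  0.2303] th 1.4189 tilt 0.0011 f [-1.18 -5.37  0.71] open 0.0003
jig x -110.9 y -0.9 z 230.3  push 5.49
```

Emit:
apply_moves --deltas '[[0, [0.5, 0, 0], 0], [0, [0.5, 0, 0], 0], [0, [0.5, 0, 0], 0], [0, [0.5, 0, 0], 0], [0, [0.5, 0, 0], 0]]'

```text
t: 14.22
tool_pos: [0.598, -0.0568, 0.2303]
orientation: [2.383, 2.046, -0.001]
force: [-1.5, -4.6, -0.1]
opening: 0.0004
```

Emit:
apply_moves --deltas '[[0, [0.5, 0, 0], 0], [0, [0.5, 0, 0], 0], [0, [0.5, 0, 0], 0], [0, [0.5, 0, 0], 0], [0, [0.5, 0, 0], 0]]'

```text
t: 14.85
tool_pos: [0.5983, -0.0543, 0.2303]
orientation: [2.383, 2.046, -0.001]
force: [-0.9, -5.2, 0.7]
opening: 0.0002
```

Emit:
apply_moves --deltas '[[0, [0.5, 0, 0], 0], [0, [0.5, 0, 0], 0], [0, [0.5, 0, 0], 0], [0, [0.5, 0, 0], 0], [0, [0.5, 0, 0], 0]]'

```text
t: 15.48
tool_pos: [0.5987, -0.0518, 0.2303]
orientation: [2.383, 2.046, -0.001]
force: [-0.7, -4.9, 0.7]
opening: 0.0008
```

Emit:
apply_moves --deltas '[[0, [0.5, 0, 0], 0], [0, [0.5, 0, 0], 0], [0, [0.5, 0, 0], 0], [0, [0.5, 0, 0], 0], [0, [0.5, 0, 0], 0]]'

```text
t: 16.1
tool_pos: [0.5991, -0.0493, 0.2303]
orientation: [2.383, 2.046, -0.001]
force: [-1.2, -4.0, 0.9]
opening: 0.0002
```

Emit:
apply_moves --deltas '[[0, [0.5, 0, 0], 0], [0, [0.5, 0, 0], 0], [0, [0.5, 0, 0], 0], [0, [0.5, 0, 0], 0], [0, [0.5, 0, 0], 0]]'

```text
t: 16.73
tool_pos: [0.5995, -0.0469, 0.2303]
orientation: [2.383, 2.046, -0.001]
force: [-1.0, -5.5, 0.1]
opening: 0.0005
```

Emit:
apply_moves --deltas '[[0, [0.5, 0, 0], 0], [0, [0.5, 0, 0], 0], [0, [0.5, 0, 0], 0], [0, [0.5, 0, 0], 0], [0, [0.5, 0, 0], 0]]'

```text
t: 17.35
tool_pos: [0.5998, -0.0444, 0.2303]
orientation: [2.383, 2.046, -0.001]
force: [-1.5, -5.1, 0.7]
opening: 0.0004
```

Emit:
apply_moves --deltas '[[0, [0.5, 0, 0], 0], [0, [0.5, 0, 0], 0], [0, [0.5, 0, 0], 0], [0, [0.5, 0, 0], 0], [0, [0.5, 0, 0], 0]]'

```text
t: 17.98
tool_pos: [0.6002, -0.0419, 0.2303]
orientation: [2.383, 2.046, -0.001]
force: [-1.5, -3.7, 0.7]
opening: 0.0003
```

Emit:
apply_moves --deltas '[[0, [0.5, 0, 0], 0], [0, [0.5, 0, 0], 0], [0, [0.5, 0, 0], 0], [0, [0.5, 0, 0], 0], [0, [0.5, 0, 0], 0]]'

```text
t: 18.6
tool_pos: [0.6006, -0.0396, 0.2303]
orientation: [2.383, 2.046, -0.002]
force: [-2.1, -6.6, 0.8]
opening: 0.0008
```

The force is rising slightly and the tool lags a little, so contact may be starting. I'll take smaller steps.

Emit:
apply_moves --deltas '[[0, [0.5, 0, 0], 0], [0, [0.5, 0, 0], 0], [0, [0, 0, 0], 0]]'

```text
t: 18.98
tool_pos: [0.6007, -0.039, 0.2303]
orientation: [2.383, 2.045, -0.003]
force: [-1.3, -8.0, 0.8]
opening: 0.0005
```

Emit:
apply_moves --deltas '[[0, [0.5, 0, 0], 0], [0, [0.5, 0, 0], 0], [0, [0, 0, 0], 0]]'

```text
t: 19.35
tool_pos: [0.6008, -0.0383, 0.2303]
orientation: [2.383, 2.045, -0.003]
force: [-2.7, -10.6, 1.3]
opening: 0.0005
```

Emit:
apply_moves --deltas '[[0, [0.5, 0, 0], 0], [0, [0.5, 0, 0], 0], [0, [0, 0, 0], 0]]'

```text
t: 19.73
tool_pos: [0.6009, -0.0377, 0.2304]
orientation: [2.382, 2.044, -0.004]
force: [-2.7, -11.5, 0.7]
opening: 0.0006
```

Emit:
apply_moves --deltas '[[0, [0.5, 0, 0], 0], [0, [0.5, 0, 0], 0], [0, [0, 0, 0], 0]]'

```text
t: 20.1
tool_pos: [0.601, -0.0375, 0.2304]
orientation: [2.382, 2.044, -0.006]
force: [-3.7, -16.1, 0.9]
opening: 0.0004
```

```bash
python3 -c "
from h import *
jf()
for i in range(4):
    viewer.read_camera('side'); jf()"
```

```text
t 20.10 pos [ 0.601  -0.0375  0.2304] th 1.4181 tilt 0.0048 f [ -3.74 -16.09   0.93] open 0.0004
jig x -88.9 y -0.9 z 230.4  push 16.47
t 20.15 pos [ 0.601  -0.0375  0.2304] th 1.4181 tilt 0.0047 f [ -4.5  -15.99   0.96] open 0.0004
jig x -88.8 y -0.9 z 230.4  push 16.48
t 20.20 pos [ 0.601  -0.0374  0.2304] th 1.4181 tilt 0.0047 f [ -3.49 -15.42   1.6 ] open 0.0004
jig x -88.8 y -0.9 z 230.4  push 15.77
t 20.25 pos [ 0.601  -0.0374  0.2304] th 1.4181 tilt 0.0047 f [ -3.8  -15.35   1.96] open 0.0005
jig x -88.8 y -0.9 z 230.4  push 15.75
t 20.30 pos [ 0.601  -0.0375  0.2304] th 1.4181 tilt 0.0047 f [ -3.28 -15.83   1.8 ] open 0.0004
jig x -88.8 y -0.9 z 230.4  push 16.14
```

The push is holding at 16 N and has levelled off on the pad. I'll hold it briefly, then back off slowly.

Emit:
apply_moves --deltas '[[0, [0, 0, 0], 0], [0, [0, 0, 0], 0], [0, [0, 0, 0], 0], [0, [0, 0, 0], 0]]'

```text
t: 20.8
tool_pos: [0.601, -0.0375, 0.2304]
orientation: [2.382, 2.044, -0.006]
force: [-3.5, -15.6, 1.5]
opening: 0.0002
```

Emit:
apply_moves --deltas '[[0, [-0.5, 0, 0], 0], [0, [-0.5, 0, 0], 0], [0, [-0.5, 0, 0], 0], [0, [-0.5, 0, 0], 0], [0, [-0.5, 0, 0], 0]]'

```text
t: 21.42
tool_pos: [0.6008, -0.0382, 0.2303]
orientation: [2.383, 2.046, -0.001]
force: [-1.6, -4.8, 0.4]
opening: 0.0004
```

Emit:
apply_moves --deltas '[[0, [-0.5, 0, 0], 0], [0, [-0.5, 0, 0], 0], [0, [-0.5, 0, 0], 0], [0, [-0.5, 0, 0], 0], [0, [-0.5, 0, 0], 0]]'

```text
t: 22.05
tool_pos: [0.6005, -0.0395, 0.2302]
orientation: [-2.383, -2.047, -0.001]
force: [-1.0, 0.5, -0.5]
opening: 0.0004
```

Emit:
apply_moves --deltas '[[0, [-1, 0, 0], 0], [0, [-2, 0, 0], 0], [0, [-5, 0, 0], 0], [0, [-10, 0, 0], 0], [0, [-10, 0, 0], 0]]'

```text
t: 22.68
tool_pos: [0.5961, -0.0683, 0.2302]
orientation: [2.383, 2.047, -0.0]
force: [-0.3, 0.0, -0.2]
opening: 0.0003
```

Emit:
apply_moves --deltas '[[0, [-20, 0, -10], 0], [0, [-25, 0, -25], 0], [0, [-40, 0, -30], 0], [0, [-40, 0, -30], 0], [0, [-40, 0, -20], 0]]'

```text
t: 23.3
tool_pos: [0.5708, -0.2332, 0.3482]
orientation: [2.382, 2.044, 0.001]
force: [0.4, -0.4, 0.1]
opening: 0.0008
```

```bash
python3 -c "
from h import *
jf()
a=cv2.resize(viewer.read_camera('side')[210:330,190:310],None,fx=5,fy=5,interpolation=2)
b=viewer.read_camera('top'); cv2.imwrite('pics/t4.png',cv2.resize(b[170:260,215:335],None,fx=6,fy=6,interpolation=2)); cv2.imwrite('pics/s4.png',a)
print([((px('side',[*jig(x),.062])-[190,210])*5).round() for x in(.085,.0887)],[((px('top',[*jig(x),.062])-[215,170])*6).round() for x in(.0887,-.0813)])"
```

```text
t 23.30 pos [ 0.5708 -0.2332  0.3482] th 1.4186 tilt 0.0030 f [ 0.41 -0.4   0.11] open 0.0008
jig x -286.9 y -0.7 z 348.2  push 0.33
[array([224., 430.]), array([218., 437.])] [array([207., 207.]), array([596., 276.])]
```

View pics/t4.png

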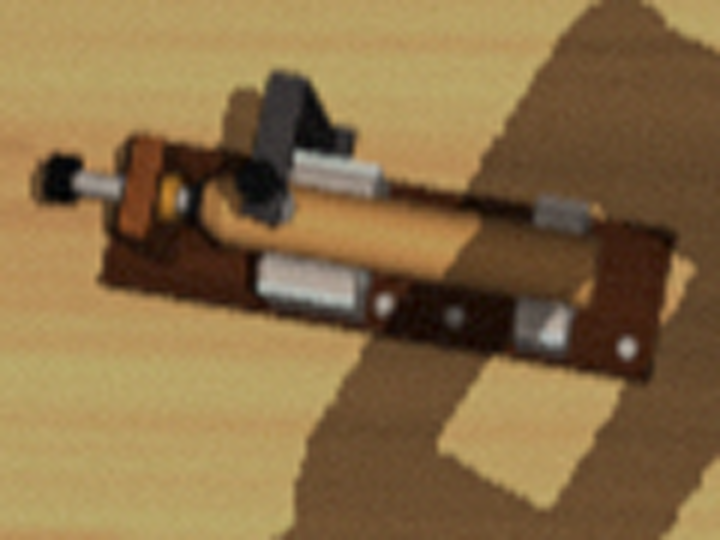

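View pics/s4.png

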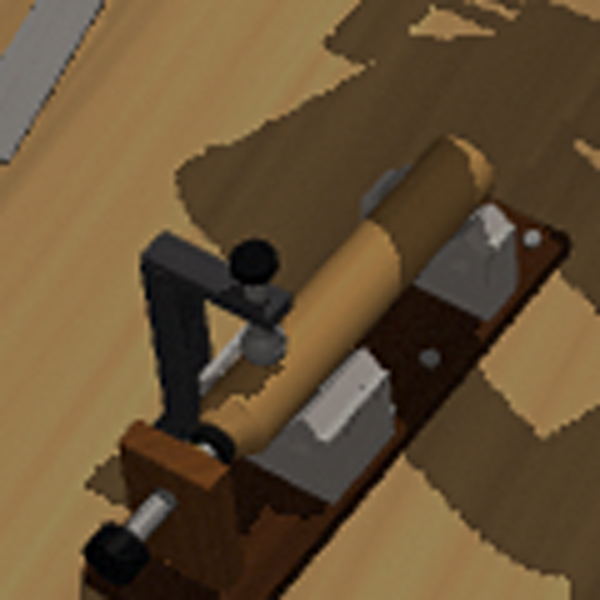

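The top view shows the nose against the black pad at about (205,205) and the tail at about (595,265). The side view shows the ball riding on the dowel at (265,345), with both saddles carrying it. The pad spring was still loaded when I backed off, so contact should remain. I'm handing in.

```bash
python3 -c "
from h import *
order.close_job()"
```

```text
the job is handed in; nothing more can be done
```

The dowel is in the V-block under the plunger, chamfered end against the stop's rubber pad. I handed the job in after about 23 s of the 72 s allowed, and it reported no verdict.

- **Laying and pushing:** I laid the dowel with its nose about 30 mm along the jig's x and let go. Then I pushed on its tail with closed fingers. The plunger resisted with 5–7 N, starting near x = 57 mm.
- **Finding the stop:** I felt the pad with the nose at roughly 86–88 mm, using 0.5 mm steps. I held 16 N of push for about 0.7 s. About 5 N of that was drag, so the stop felt roughly 11 N. I then backed off slowly.
- **Last checks:** The wrist force fell to about zero after backing off. Both last pictures show the nose on the pad, the plunger ball on the dowel and the dowel lying in both saddles. The gripper is well clear.
- **Not measured directly:** I inferred the lasting contact force on the stop and the load on each flank from forces and pictures. Camera and planned nose positions differed by up to about 4 mm, within the expected error. I did not measure the offcut, glue bottle or drill again at the end, but the path stayed away from all three.

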